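# Fill the pot tray and count it off

## Task

Take the glass jar out of the wooden tray and stand it upright on the cork mat, and fill every free place of the tray with one small terracotta pot from the ledge, so that all six places hold an upright pot; leave any spare pots standing on the ledge. The pots and the jar are thin and crack easily: grip them with no more than 15 N, never drop them, and leave the other things on the ledge where they are. When the tray is full and the jar is on its mat, swing the tally counter's lever all the way to its stop and let it spring back.

Things in the scene. Friction and masses are not known exactly. Their poses are not given: they have to be found in the camera images.
- pot0: a small terracotta pot, round, 54 mm across, 66 mm tall, about 0.13 kg, hollow and thin-walled: it cracks when gripped harder than 15 N (the pinch force, felt at each finger) (6 to 8 N holds it well). Origin: centre of its underside; z axis up when it stands upright. Starts somewhere on the ledge.
- pot1: another terracotta pot just like pot0. Starts somewhere on the ledge.
- pot2: another terracotta pot just like pot0. Starts somewhere on the ledge.
- pot3: another terracotta pot just like pot0. Starts somewhere on the ledge.
- pot4: another terracotta pot just like pot0. Starts somewhere on the ledge.
- pot5: another terracotta pot just like pot0. Starts in one of the tray's places, or is absent.
- pot6: another terracotta pot just like pot0. Starts in one of the tray's places, or is absent.
- pot7: another terracotta pot just like pot0. Starts in one of the tray's places, or is absent.
- jar: empty glass jar, round, 60 mm across (62 mm at the rim band), 85 mm tall, about 0.2 kg; as fragile as the pots (grip at most 15 N). Origin: centre of its underside, z axis up when upright. Starts in one of the tray's places.
- mat: round cork mat, 100 mm across, 4 mm thick, fixed on the ledge. Origin: centre of its underside.
- place0 (a point): centre of the floor (6 mm above the ledge) of place 0 of the fixed wooden tray (310 mm by 210 mm; outer walls 26 mm high, 6 mm thick; dividers 20 mm high, 4 mm thick; six square places about 97 mm wide, three along its x, two along its y); at x -100 mm, y -50 mm from the tray's centre, along the tray's (and this point's) axes
- place1 (a point): centre of the floor (6 mm above the ledge) of place 1 of the tray; at x -100 mm, y +50 mm from the tray's centre, along the tray's (and this point's) axes
- place2 (a point): centre of the floor (6 mm above the ledge) of place 2 of the tray; at x +0 mm, y -50 mm from the tray's centre, along the tray's (and this point's) axes
- place3 (a point): centre of the floor (6 mm above the ledge) of place 3 of the tray; at x +0 mm, y +50 mm from the tray's centre, along the tray's (and this point's) axes
- place4 (a point): centre of the floor (6 mm above the ledge) of place 4 of the tray; at x +100 mm, y -50 mm from the tray's centre, along the tray's (and this point's) axes
- place5 (a point): centre of the floor (6 mm above the ledge) of place 5 of the tray; at x +100 mm, y +50 mm from the tray's centre, along the tray's (and this point's) axes
- lever (a joint): swing of the steel lever on top of the grey tally counter (fixed box 110 x 110 x 60 mm), rad: 0 at rest, 1.2 at its stop; it grows clockwise seen from above. A spring drives it back to 0 (about 1 N at the post at rest, 4 N at the stop).
- lever_pivot (a point): point on the lever's vertical hinge axis, at the height of the middle of its thumb post (92 mm above the ledge)
- lever_post (a point): middle of the lever's upright black thumb post, 100 mm from the hinge axis; the post is 20 mm across, and rises from 72 to 112 mm above the ledge (the flat lever arm below it spans 72 to 78 mm)
- white_pot: bystander: white ceramic pot, 104 mm across at the top, 95 mm tall; origin centre of underside
- mallet: bystander: wooden mallet 210 mm long lying along its x axis, head 80 mm wide and 54 mm high at +x; origin on the underside, 55 mm from the middle of the head
- saucer: bystander: terracotta saucer 90 mm across, 16 mm high; origin centre of underside
- spool: bystander: cardboard spool 64 mm across, 60 mm tall; origin centre of underside
- dibber: bystander: T-handled planting tool 186 mm long lying along its x axis, 22 mm high, crossbar at +x; origin on the underside near the middle

How it is judged:
On the way, in this order (a step that is already met when the one before it is completed fails the run):
1. all six places hold an upright pot and the jar stands on the cork mat (distance between any of pot0, pot1, pot2, pot3, pot4, pot5, pot6, pot7 and place0 below 0.032 m and distance between any of pot0, pot1, pot2, pot3, pot4, pot5, pot6, pot7 and place1 below 0.032 m and distance between any of pot0, pot1, pot2, pot3, pot4, pot5, pot6, pot7 and place2 below 0.032 m and distance between any of pot0, pot1, pot2, pot3, pot4, pot5, pot6, pot7 and place3 below 0.032 m and distance between any of pot0, pot1, pot2, pot3, pot4, pot5, pot6, pot7 and place4 below 0.032 m and distance between any of pot0, pot1, pot2, pot3, pot4, pot5, pot6, pot7 and place5 below 0.032 m and horizontal distance between jar and mat below 0.04 m and angle between each of jar, pot0, pot1, pot2, pot3, pot4, pot5, pot6, pot7's own z axis and vertical below 0.15 rad and height (world z) of jar below 0.015 m), for 0.2 s.
2. the counter's lever is swung to its stop (value of joint lever above 1.1 rad), for 0.05 s.
At the end, for the whole second after the job is handed in: every place of the tray holds a pot (within 32 mm of the place's centre, tilted less than 0.15 rad), the jar stands upright with its centre within 40 mm of the mat's, all other pots stand upright on the ledge, everything is at rest and the lever is back at rest (below 0.1 rad) (all of step 1 and height (world z) of each of pot0, pot1, pot2, pot3, pot4, pot5, pot6, pot7 below 0.02 m and linear speed of each of pot0, pot1, pot2, pot3, pot4, pot5, pot6, pot7, jar below 0.02 m/s and value of joint lever below 0.1 rad); the robot touches nothing.
It fails at once if a clay pot or the glass jar is squeezed, pressed or knocked by the fingers too hard (contact forces of both fingers added: a 15 N grip counts 30 N) (contact force between the fingers and pot0 above 40 N or contact force between the fingers and pot1 above 40 N or contact force between the fingers and pot2 above 40 N or contact force between the fingers and pot3 above 40 N or contact force between the fingers and pot4 above 40 N or contact force between the fingers and pot5 above 40 N or contact force between the fingers and pot6 above 40 N or contact force between the fingers and pot7 above 40 N or contact force between the fingers and jar above 40 N).
It fails at once if a pot or the jar is dropped: in the air, its underside over 45 mm above the ledge, with no finger touching it ((height (world z) of pot0 above 0.045 m and contact force between the fingers and pot0 below 0.02 N) or (height (world z) of pot1 above 0.045 m and contact force between the fingers and pot1 below 0.02 N) or (height (world z) of pot2 above 0.045 m and contact force between the fingers and pot2 below 0.02 N) or (height (world z) of pot3 above 0.045 m and contact force between the fingers and pot3 below 0.02 N) or (height (world z) of pot4 above 0.045 m and contact force between the fingers and pot4 below 0.02 N) or (height (world z) of pot5 above 0.045 m and contact force between the fingers and pot5 below 0.02 N) or (height (world z) of pot6 above 0.045 m and contact force between the fingers and pot6 below 0.02 N) or (height (world z) of pot7 above 0.045 m and contact force between the fingers and pot7 below 0.02 N) or (height (world z) of jar above 0.045 m and contact force between the fingers and jar below 0.02 N)).
It fails at once if a bystander (white pot, mallet, saucer, spool or dibber) is moved more than 50 mm (distance of any of white_pot, mallet, saucer, spool, dibber from where it was at the start of the episode above 0.05 m).
Of pot5, pot6, pot7 only 1 to 3 are there at a start; the rules pass over those that are not, and their reading is None.
At some moment in a run one of pot0, pot1, pot2, pot3, pot4, jar may be knocked a few centimetres aside while the robot is not near it.
It also fails if it takes over 210 s, if anything falls off the work surface, if the arm or the gripper's body presses on something with over 40 N, if the wrist force passes 120 N, or if a joint passes its speed limit or range.

## Robot

A 6-joint arm with a two-finger parallel gripper is mounted at the origin on the work surface. World frame = base frame: x ahead of the robot, y to its left, z up, the work surface at z = 0. Lengths are in m, angles in rad, forces in N, time in s.
With the tool pointing down it reaches from about 0.3 to 0.775 m from the base axis. Payload 14.6 kg.
Tool frame: the origin (TCP) lies on the centre line of the jaws, within the pads' length; the fingertips stand 19 mm ahead of it and the grasp point (between the pads) is the TCP; z points along the fingers, y is the line along which they close (so a half turn about z gives the same grasp; the last joint's range is limited). The gripper opens to 94 mm and grips with 3 to 60 N. Pads are 16 mm wide; open, the fingers measure 119 mm over their backs; the gripper's body (75 mm by 177 mm) begins 78 mm behind the grasp point.
Start: joints at [-1.248, 0.3, 1.521, -0, 1.321, -0.067], TCP at [0.209, -0.509, 0.224] pointing down, gripper open.
Joint ranges: [-3.03, 3.03], [-0.79, 2.21], [0.23, 2.52], [-1.04, 4.18], [0, 3.07], [-2.55, 2.55]. Speed limits (rad/s): [2.22, 2.22, 2.57, 3.14, 3.14, 3.14].

## Interface

Orientations are given as [roll, pitch, yaw] about the fixed x, y, z axes, in that order (R = Rz(yaw) Ry(pitch) Rx(roll)).
In Python, from station import get_obs, camera, workorder gives the robot as it stands.
- The arm moves only by the tool play_rows, never from a script. Its argument "motion" is a list that holds one entry, the list of rows, each a list of 7 numbers: the shift along the tool's x, y, z as a fraction of full scale, then the turn, a rotation vector about the tool's x, y, z as a fraction of full scale, then the opening, from -1 (shut) to 1 (fully open). In form: [[[x, y, z, ax, ay, az, grip], ...]]. A call has 1 to 10 rows; each row is the pose to reach, as a shift and turn from the pose commanded when the call began, along the tool's axes at that moment, turning the shorter way round; what a row does not reach only later rows make up. Full scale, the value 1, is 0.25 m for a shift and 2 pi rad for a turn. A row lasts 1/10 s, in which the tool goes at most 50 mm and 8.59 degrees, less where a joint would pass 70% of its speed; a pose out of reach is approached as far as the arm can. A call with a number of a shift or a turn outside -1 to 1 is refused whole. A call with a gripper value outside its range is refused whole. The fingers move at their own pace and stop on an object; "grip_force" is the grip in N (left out, the last holds). Time passes only in rows, so rows that repeat a pose let the fingers close. It gives the time, the measured TCP pose, the force, the opening and the grip force at its end, in the units of the state.
- get_obs(): the state, without advancing time (a new reading comes with each control period).
- camera(name): name is "scene" or "top" or "wrist"; returns a dict with "frame" (480x640x3 uint8, red, green, blue), "z_map" (480x640 float32, m along the optical axis (not along the pixel's ray), 0 where there is no reading), "camera_matrix" (3x3 intrinsics, pixels), "D" ([k1, k2, p1, p2, k3] as OpenCV has them; the pictures are not rectified), "T" (4x4, takes a point from camera to world coordinates); the wrist camera has in their place "T_tool_cam" (4x4, takes a point from camera to tool coordinates, whose origin is the TCP and whose axes are the flange's). Camera axes: x right, y up, looking along -z (the intrinsics and any distortion apply to the point x, -y, -z); pixel columns grow to the right and rows downward; lengths in m; the calibration is good to about 2 mm. A picture is of the moment at which its call begins: read the wrist's pose just before it.
- workorder.hand_in(): hands the job in; it is judged then, once.
The state is a dict: "time_s": time; "qpos": joint angles; "joint_vel": joint speeds; "tau": joint torques, N m; "ee_pos": TCP position; "eef_rot": TCP orientation; "force": force on the tool from outside, world axes, zero at the start; "moment": the same for the moment, N m; "grip_width": finger opening in m; "grip_force": force on a finger pad.
Only numpy, scipy, OpenCV 4.12 (cv2) and the standard library are available. Lean on these libraries where they do the work, as an engineer would, in place of code of your own. Each camera call takes 0.05 s, during which the arm holds its last target. There are 200 camera calls.

## Working session

There is one attempt and no reset: what is moved stays moved. The work goes in short steps, Python scripts to look and compute and a tool call to move; the robot and the scene stay as the last step left them, time stands still between calls to the robot, and variables do not carry over. Pictures are saved under pics/ and viewed, at most 14 in all, crops included, and the job is handed in when it is done.

Besides the shell and the picture viewer there is one more tool, called after "Call:" as name(argument=value, ...), one argument or row to a line, values as JSON. play_rows: Moves the arm, as the interface text tells. Its arguments: {"type":"object","properties":{"motion":{"type":"array"},"grip_force":{"type":"number"}},"required":["motion"]}

```bash
mkdir -p pics; ls
cat > h.py <<'E'
import numpy as np,cv2
from station import get_obs,camera
def save(c,n): cv2.imwrite('pics/'+n+'.png',c['frame'][:,:,::-1])
def cloud(c,T=None):
    T=c['T'] if T is None else T
    h,w=c['z_map'].shape
    u,v=np.meshgrid(np.arange(w),np.arange(h))
    p=cv2.undistortPoints(np.stack([u,v],-1).reshape(-1,1,2).astype(float),c['camera_matrix'],np.array(c['D'],float)).reshape(h,w,2)
    z=c['z_map']
    P=np.stack([p[...,0]*z,-p[...,1]*z,-z,np.ones_like(z)],-1)
    return (P@np.array(T).T)[...,:3]
E
python3 - <<'E'
from h import *
o=get_obs(); print(o)
for n in('top','scene'):
    c=camera(n); save(c,n); np.savez('pics/'+n+'.npz',**c); print(n,c['T'],c['D'],(c['z_map']>0).mean())
E
```

```text
pics
{'time_s': 0.0, 'qpos': array([-1.24757038e+00,  3.00511729e-01,  1.52158117e+00,  3.19979105e-05,
        1.32073428e+00, -6.66073201e-02]), 'joint_vel': array([-1.04156925e-03,  6.40546611e-05,  3.67090662e-04, -3.28208969e-04,
       -4.84972486e-04, -9.17510715e-04]), 'tau': array([ 2.45981873e-04, -5.31799686e+01, -3.52739668e+01,  7.08237151e-02,
        2.44207936e-02, -1.11051977e-04]), 'ee_pos': array([ 0.20894028, -0.50849769,  0.22386401]), 'eef_rot': array([-3.14036294e+00, -1.13091322e-04,  3.89825263e-01]), 'force': array([-0.12998217,  0.53053646, -0.12000618]), 'moment': array([-0.00022338,  0.00239601,  0.00755734]), 'grip_force': 0.0, 'grip_width': 0.09426569580070765}
top [[-0.01019889  0.9946561  -0.10273864  0.43656432]
 [-0.99993983 -0.01055989 -0.00297048  0.05921896]
 [-0.00403951  0.10270216  0.99470395  1.00454314]
 [ 0.          0.          0.          1.        ]] [-0.10286925  0.          0.          0.          0.        ] 0.9959537760416667
scene [[-0.88125643 -0.32558845  0.34260658  0.88634076]
 [ 0.47263383 -0.6102728   0.63575496  0.7141084 ]
 [ 0.002089    0.72219061  0.69169094  0.817889  ]
 [ 0.          0.          0.          1.        ]] [-0.09171442  0.          0.          0.          0.        ] 0.9958268229166667
```

View pics/top.png

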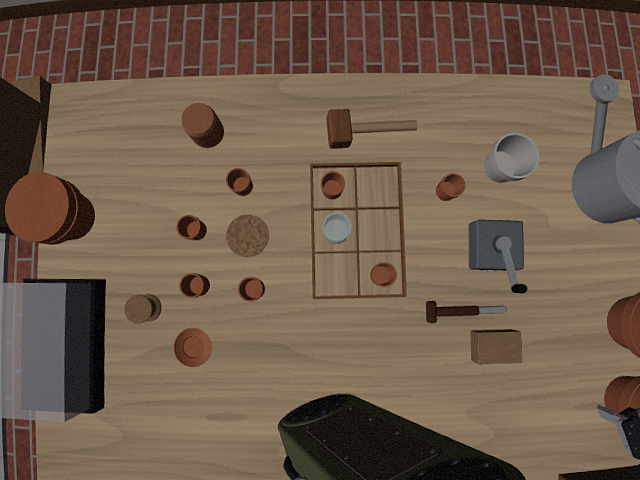

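View pics/scene.png

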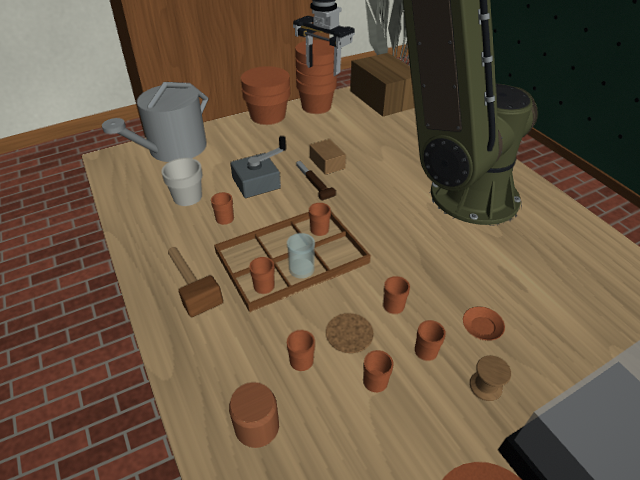

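The top view shows free pots at (239,181), (191,227), (194,285), (251,288) and (451,187). In the tray there are pots at (333,185) and (383,273) and the jar at (337,228). The mat is at (248,235), and the counter's post is at (519,289) with its hinge at (503,244). So four places need filling and one pot is spare.

```bash
cat > meas.py <<'E'
from h import *
def rims(c,verbose=True):
    P=cloud(c); hsv=cv2.cvtColor(c['frame'],cv2.COLOR_RGB2HSV).astype(int)
    red=((hsv[...,0]<12)|(hsv[...,0]>172))&(hsv[...,1]>110)
    m=red&(P[...,2]>.012)&(P[...,2]<.085)&(abs(P[...,1])<.5)
    n,l,s,ce=cv2.connectedComponentsWithStats(m.astype(np.uint8))
    out=[]
    for i in range(1,n):
        if s[i,4]<60: continue
        q=P[l==i]; zt=np.percentile(q[:,2],97)
        r=q[q[:,2]>zt-.006][:,:2].astype(np.float32)
        (cx,cy),R=cv2.minEnclosingCircle(r)
        out.append((cx,cy,R,zt)); 
        if verbose: print('red px',ce[i].round(),s[i,4],'xy',round(cx,4),round(cy,4),'R',round(R,4),'ztop',round(float(zt),4))
    return out
def ray(c,uv,z):
    p=cv2.undistortPoints(np.array([[uv]],float),c['camera_matrix'],np.array(c['D'],float))[0,0]
    d=c['T'][:3,:3]@np.array([p[0],-p[1],-1]); o=c['T'][:3,3]
    return o+d*(z-o[2])/d[2]
E
python3 - <<'E'
from meas import *
c=dict(np.load('pics/top.npz')); P=cloud(c); rims(c)
for n,(u,v) in dict(jar=(337,228),table=(290,380),mat=(248,235),box=(480,260),hinge=(503,244),post=(519,289),white=(512,157)).items(): print(n,P[v,u].round(4))
# jar rim by ray
for uv in [(322,226),(351,226),(337,212),(337,242)]: print('jarray',uv,ray(c,uv,.091)[:2].round(4))
# tray: points of height .015-.03 in region
m=(P[...,2]>.017)&(P[...,2]<.032); m[:150]=0;m[310:]=0;m[:,:300]=0;m[:,415:]=0
q=P[m][:,:2]; h=cv2.convexHull(q.astype(np.float32)); print('tray',cv2.minAreaRect(h))
hsv=cv2.cvtColor(c['frame'],cv2.COLOR_RGB2HSV).astype(int)
# mat: 2-8mm
m=(P[...,2]>.0025)&(P[...,2]<.012); m[:205]=0;m[262:]=0;m[:,:222]=0;m[:,275:]=0
g=m.astype(np.uint8); n,l,s,ce=cv2.connectedComponentsWithStats(g); i=1+s[1:,4].argmax(); print('mat',cv2.minEnclosingCircle(P[l==i][:,:2].astype(np.float32)),s[i])
# post
m=(P[...,2]>.1)&(P[...,2]<.12); m[:275]=0;m[300:]=0;m[:,:505]=0;m[:,535:]=0
print('post',P[m].mean(0),m.sum(), cv2.minEnclosingCircle(P[m][:,:2].astype(np.float32)))
m=(P[...,2]>.067)&(P[...,2]<.1); m[:220]=0;m[280:]=0;m[:,:485]=0;m[:,520:]=0
q=P[m]; print('lever',q[:,2].min(),q[:,2].max(),m.sum()); 
m=(P[...,2]>.05)&(P[...,2]<.068); m[:210]=0;m[280:]=0;m[:,:460]=0;m[:,535:]=0
print('box',cv2.minAreaRect(P[m][:,:2].astype(np.float32)))
big=cv2.resize(c['frame'][200:310,450:550],None,fx=5,fy=5)[...,::-1]
cv2.imwrite('pics/ctr.png',big)
for (u,v) in [(500,232),(497,240),(503,237),(507,250),(511,262)]: print(u,v,P[v,u].round(4))
E
```

```text
red px [206. 139.] 199 xy 0.7729 0.3257 R 0.0283 ztop 0.084
red px [238. 180.] 324 xy 0.6658 0.2446 R 0.0273 ztop 0.0684
red px [332. 185.] 469 xy 0.6529 0.035 R 0.0271 ztop 0.0742
red px [451. 186.] 426 xy 0.65 -0.2328 R 0.0275 ztop 0.0681
red px [190. 227.] 316 xy 0.5625 0.3525 R 0.027 ztop 0.0686
red px [384. 274.] 471 xy 0.454 -0.0724 R 0.0268 ztop 0.074
red px [192. 285.] 315 xy 0.4341 0.3437 R 0.027 ztop 0.069
red px [249. 289.] 225 xy 0.4256 0.2149 R 0.0265 ztop 0.0688
red px [434. 311.] 139 xy 0.3682 -0.1936 R 0.026 ztop 0.0241
red px [455. 311.] 77 xy 0.3671 -0.2384 R 0.017 ztop 0.0248
red px [192. 348.] 430 xy 0.2934 0.355 R 0.0446 ztop 0.0186
jar [0.5519 0.027  0.0892]
table [ 0.2172  0.1349 -0.0007]
mat [0.5488 0.2306 0.0026]
box [ 0.4817 -0.2869  0.0613]
hinge [ 0.5146 -0.3324  0.0813]
post [ 0.4177 -0.3496  0.1118]
white [ 0.7286 -0.3969  0.0125]
jarray (322, 226) [0.5563 0.0587]
jarray (351, 226) [ 0.5557 -0.0026]
jarray (337, 212) [0.5859 0.0266]
jarray (337, 242) [0.522  0.0275]
tray ((0.5578972101211548, -0.021552935242652893), (0.3098161816596985, 0.2113373577594757), 0.686811625957489)
mat ((0.5488929748535156, 0.23337024450302124), 0.052927400916814804) [ 226  214   44   44 1199]
post [ 0.41997152 -0.35572462  0.11041659] 95 ((0.41945314407348633, -0.3568437695503235), 0.01068713515996933)
lever 0.06713232954275627 0.0838079579363864 479
box ((0.5163903832435608, -0.33397120237350464), (0.10940869152545929, 0.10980848968029022), 88.4518051147461)
500 232 [ 0.5428 -0.3345  0.0635]
497 240 [ 0.5237 -0.3206  0.0783]
503 237 [ 0.5301 -0.3344  0.0786]
507 250 [ 0.5018 -0.3423  0.0776]
511 262 [ 0.4755 -0.3491  0.0796]
```

View pics/ctr.png

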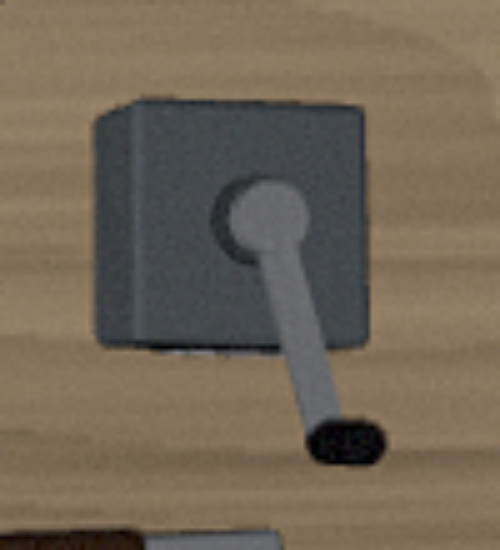

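Call:
play_rows(
  motion=[
    [[0.3, -0.3, 0, 0, 0, 0.02, 1], [1, -1, 0, 0, 0, 0.062, 1], [1, -1, 0, 0, 0, 0.062, 1], [1, -1, 0, 0, 0, 0.062, 1], [1, -1, 0, 0, 0, 0.062, 1], [1, -1, 0, 0, 0, 0.062, 1], [1, -1, 0, 0, 0, 0.062, 1], [1, -1, 0, 0, 0, 0.062, 1], [1, -1, 0, 0, 0, 0.062, 1], [1, -1, 0, 0, 0, 0.062, 1]],
  ],
  grip_force=9,
)

```text
time_s: 1.1
ee_pos: [0.345, -0.1832, 0.2244]
eef_rot: [3.142, 0.0, -0.0]
force: [-0.6, 0.2, 0.6]
grip_width: 0.0942
grip_force: 0.0
```

```bash
cat > go.py <<'E'
# usage: go.py x y z yaw -> shift fractions in tool axes
import sys,numpy as np
from scipy.spatial.transform import Rotation as R
from station import get_obs
o=get_obs(); r=R.from_euler('xyz',o['eef_rot']); print(round(o['time_s'],2),o['ee_pos'].round(4),o['eef_rot'].round(4),o['qpos'].round(2),round(o['grip_width'],4))
a=list(map(float,sys.argv[1:])) 
for i in range(0,len(a),3): print((r.inv().apply(np.array(a[i:i+3])-o['ee_pos'])/.25).round(3))
E
python3 go.py .554 .028 .2 .554 .028 .062
```

```text
1.1 [ 0.345  -0.1832  0.2244] [ 3.1415e+00  3.0000e-04 -2.0000e-04] [-0.58 -0.07  1.93 -0.    1.28  0.99] 0.0942
[ 0.836 -0.845  0.097]
[ 0.836 -0.845  0.649]
```

Call:
play_rows(
  motion=[
    [[0.836, -0.845, 0.1, 0, 0, 0, 1], [0.836, -0.845, 0.1, 0, 0, 0, 1], [0.836, -0.845, 0.1, 0, 0, 0, 1], [0.836, -0.845, 0.1, 0, 0, 0, 1], [0.836, -0.845, 0.1, 0, 0, 0, 1], [0.836, -0.845, 0.1, 0, 0, 0, 1], [0.836, -0.845, 0.1, 0, 0, 0, 1], [0.836, -0.845, 0.1, 0, 0, 0, 1]],
  ],
)

```text
time_s: 1.9
ee_pos: [0.5543, 0.0277, 0.1984]
eef_rot: [3.141, 0.002, -0.0]
force: [0.1, -0.1, 0.2]
grip_width: 0.0942
grip_force: 0.0
```

Run:
```python
from h import *
from scipy.spatial.transform import Rotation as R
o=get_obs(); c=camera('wrist'); save(c,'w1'); print(o['ee_pos'],c['T_tool_cam'])
T=np.eye(4);T[:3,:3]=R.from_euler('xyz',o['eef_rot']).as_matrix();T[:3,3]=o['ee_pos']
np.savez('pics/w1.npz',**c,T=T@c['T_tool_cam'])
P=cloud(c,T@c['T_tool_cam'])
m=(P[...,2]>.084)&(P[...,2]<.1)&(abs(P[...,0]-.554)<.06)&(abs(P[...,1]-.028)<.05)
print(m.sum(),cv2.minEnclosingCircle(P[m][:,:2].astype(np.float32)) if m.any() else 0)
```

```text
[0.55432053 0.02768523 0.19839556] [[-1.94806289e-03  9.72555874e-01  2.32661294e-01  6.74771933e-02]
 [ 9.99997570e-01  1.65443036e-03  1.45719208e-03  5.36281159e-04]
 [ 1.03227880e-03  2.32663567e-01 -9.72556733e-01 -1.60240612e-01]
 [ 0.00000000e+00  0.00000000e+00  0.00000000e+00  1.00000000e+00]]
5901 ((0.5568218231201172, 0.026340629905462265), 0.03173486515879631)
```

View pics/w1.png

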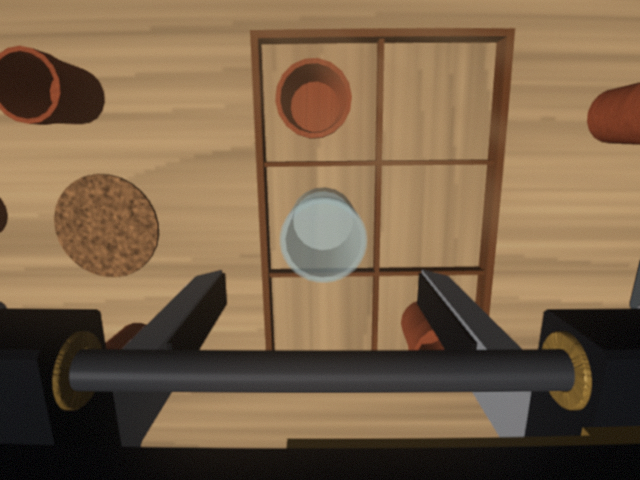

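The wrist view shows the jar at (323,240), upright between the open fingers, with its rim circle at (0.556, 0.027) and the expected radius. I'll descend and grip it.

Call:
play_rows(
  motion=[
    [[0.005, 0.004, 0.15, 0, 0, 0, 1], [0.005, 0.004, 0.3, 0, 0, 0, 1], [0.005, 0.004, 0.42, 0, 0, 0, 1], [0.005, 0.004, 0.5, 0, 0, 0, 1], [0.005, 0.004, 0.546, 0, 0, 0, 1], [0.005, 0.004, 0.546, 0, 0, 0, 0.4], [0.005, 0.004, 0.546, 0, 0, 0, 0], [0.005, 0.004, 0.546, 0, 0, 0, 0], [0.005, 0.004, 0.546, 0, 0, 0, 0], [0.005, 0.004, 0.546, 0, 0, 0, 0]],
  ],
  grip_force=9,
)

```text
time_s: 2.95
ee_pos: [0.5558, 0.0277, 0.0637]
eef_rot: [3.141, -0.001, 0.0]
force: [-1.4, -1.2, 4.9]
grip_width: 0.06
grip_force: 9.0
```

Call:
play_rows(
  motion=[
    [[0, 0, -0.04, 0, 0, 0, 0], [0, 0, -0.12, 0, 0, 0, 0], [0, 0, -0.22, 0, 0, 0, 0], [0, 0, -0.3, 0, 0, 0, 0], [0, -0.08, -0.36, 0, 0, 0, 0], [-0.01, -0.2, -0.4, 0, 0, 0, 0], [-0.02, -0.34, -0.4, 0, 0, 0, 0], [-0.025, -0.48, -0.4, 0, 0, 0, 0], [-0.025, -0.62, -0.4, 0, 0, 0, 0], [-0.025, -0.74, -0.36, 0, 0, 0, 0]],
  ],
)

```text
time_s: 3.95
ee_pos: [0.5493, 0.2148, 0.1547]
eef_rot: [-3.141, -0.002, 0.001]
force: [0.7, 0.0, -1.5]
grip_width: 0.0597
grip_force: 9.0
```

```bash
python3 go.py .549 .2334 .0635 .549 .2334 .0625
```

```text
3.95 [0.5493 0.2148 0.1547] [-3.1407e+00 -2.4000e-03  9.0000e-04] [0.31 0.45 1.48 0.   1.21 1.88] 0.0597
[-0.002 -0.074  0.365]
[-0.002 -0.074  0.369]
```

Call:
play_rows(
  motion=[
    [[0, -0.074, 0.05, 0, 0, 0, 0], [0, -0.074, 0.14, 0, 0, 0, 0], [0, -0.074, 0.22, 0, 0, 0, 0], [0, -0.074, 0.28, 0, 0, 0, 0], [0, -0.074, 0.32, 0, 0, 0, 0], [0, -0.074, 0.345, 0, 0, 0, 0], [0, -0.074, 0.355, 0, 0, 0, 0], [0, -0.074, 0.36, 0, 0, 0, 0], [0, -0.074, 0.36, 0, 0, 0, 0]],
  ],
)

```text
time_s: 4.85
ee_pos: [0.5494, 0.2314, 0.0634]
eef_rot: [-3.141, -0.001, 0.0]
force: [-0.5, -0.2, -1.5]
grip_width: 0.0598
grip_force: 9.0
```

Call:
play_rows(
  motion=[
    [[0, 0, 0.004, 0, 0, 0, 0], [0, 0, 0.007, 0, 0, 0, 0], [0, 0, 0.007, 0, 0, 0, 0], [0, 0, 0.007, 0, 0, 0, 0.9], [0, 0, 0.007, 0, 0, 0, 0.9], [0, 0, 0.007, 0, 0, 0, 0.9], [0, 0, -0.06, 0, 0, 0, 0.9], [0, 0, -0.2, 0, 0, 0, 0.9], [0, 0, -0.4, 0, 0, 0, 0.9], [0, 0, -0.5, 0, 0, 0, 0.9]],
  ],
)

```text
time_s: 5.85
ee_pos: [0.5499, 0.2316, 0.1921]
eef_rot: [-3.14, -0.004, 0.0]
force: [0.7, 0.9, -0.5]
grip_width: 0.089
grip_force: 0.0
```

```bash
python3 - <<'E'
from meas import *
o=get_obs(); print(o['ee_pos'],o['grip_width'])
c=camera('scene'); save(c,'s2'); P=cloud(c)
m=(P[...,2]>.08)&(P[...,2]<.1)&(abs(P[...,0]-.549)<.07)&(abs(P[...,1]-.233)<.07)
print(m.sum(),cv2.minEnclosingCircle(P[m][:,:2].astype(np.float32)) if m.any() else 0)
rims(c)
E
python3 go.py .4256 .2149 .18 .4256 .2149 .05
```

```text
[0.54993168 0.23158974 0.19205361] 0.08904205749720753
672 ((0.548589289188385, 0.23348380625247955), 0.033234287053346634)
red px [222. 206.] 504 xy 0.6491 -0.2306 R 0.0293 ztop 0.0658
red px [316. 221.] 331 xy 0.4645 -0.0747 R 0.0253 ztop 0.0705
red px [262. 274.] 714 xy 0.6536 0.035 R 0.0288 ztop 0.0715
red px [396. 293.] 716 xy 0.4259 0.2166 R 0.0291 ztop 0.0655
red px [484. 322.] 318 xy 0.2943 0.3554 R 0.045 ztop 0.0171
red px [429. 338.] 841 xy 0.4353 0.3438 R 0.028 ztop 0.0662
red px [301. 348.] 824 xy 0.6663 0.2453 R 0.0275 ztop 0.0667
red px [377. 369.] 868 xy 0.5644 0.3529 R 0.0283 ztop 0.0663
red px [257. 430.] 938 xy 0.8005 0.3352 R 0.039 ztop 0.0842
5.9 [0.5508 0.2319 0.1951] [-3.1388e+00 -8.0000e-03  2.0000e-04] [0.34 0.42 1.42 0.   1.29 1.91] 0.0893
[-0.501  0.068  0.056]
[-0.506  0.07   0.576]
```

View pics/s2.png

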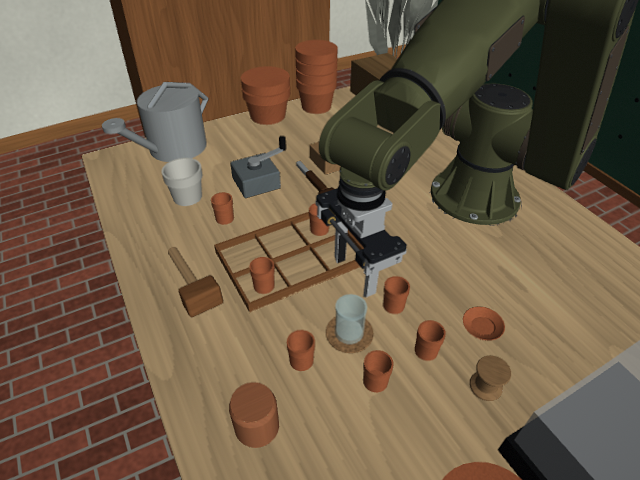

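The jar stands on the mat at (350,318), measured at (0.549, 0.2335), and all the pots are unmoved. Next I'll take the pot at (0.4257, 0.2155).

Call:
play_rows(
  motion=[
    [[-0.1, 0.02, 0, 0, 0, 0, 1], [-0.25, 0.065, 0, 0, 0, 0, 1], [-0.4, 0.065, 0, 0, 0, 0, 1], [-0.48, 0.065, 0, 0, 0, 0, 1], [-0.498, 0.065, 0.1, 0, 0, 0, 1], [-0.498, 0.065, 0.2, 0, 0, 0, 1], [-0.498, 0.065, 0.2, 0, 0, 0, 1], [-0.498, 0.065, 0.2, 0, 0, 0, 1]],
  ],
  grip_force=8,
)

```text
time_s: 6.7
ee_pos: [0.4248, 0.2151, 0.1384]
eef_rot: [3.141, 0.0, 0.0]
force: [0.5, 0.0, 0.5]
grip_width: 0.0941
grip_force: 0.0
```

```bash
python3 go.py .4257 .2157 .05
```

```text
6.7 [0.4248 0.2151 0.1384] [3.1414e+00 4.0000e-04 3.0000e-04] [0.39 0.23 1.82 0.   1.09 1.96] 0.0941
[ 0.004 -0.003  0.353]
```

Call:
play_rows(
  motion=[
    [[0.004, 0, 0.1, 0, 0, 0, 1], [0.004, 0, 0.22, 0, 0, 0, 1], [0.004, 0, 0.31, 0, 0, 0, 1], [0.004, 0, 0.353, 0, 0, 0, 1], [0.004, 0, 0.353, 0, 0, 0, 0.3], [0.004, 0, 0.353, 0, 0, 0, 0], [0.004, 0, 0.353, 0, 0, 0, 0], [0.004, 0, 0.353, 0, 0, 0, 0], [0.004, 0, 0.353, 0, 0, 0, 0], [0.004, 0, 0.353, 0, 0, 0, -0.1]],
  ],
  grip_force=8,
)

```text
time_s: 7.7
ee_pos: [0.4258, 0.2151, 0.0501]
eef_rot: [-3.141, -0.001, 0.0]
force: [-0.8, -1.1, 4.6]
grip_width: 0.0542
grip_force: 8.0
```

Call:
play_rows(
  motion=[
    [[0, 0, -0.06, 0, 0, 0, -0.2], [0, 0.02, -0.16, 0, 0, 0, -0.2], [0.03, 0.1, -0.26, 0, 0, 0, -0.2], [0.06, 0.22, -0.3, 0, 0, 0, -0.2], [0.09, 0.36, -0.3, 0, 0, 0, -0.2], [0.126, 0.5, -0.3, 0, 0, 0, -0.2], [0.126, 0.63, -0.3, 0, 0, 0, -0.2], [0.126, 0.72, -0.26, 0, 0, 0, -0.2], [0.126, 0.752, -0.2, 0, 0, 0, -0.2], [0.126, 0.752, -0.2, 0, 0, 0, -0.2]],
  ],
)

```text
time_s: 8.7
ee_pos: [0.4562, 0.0261, 0.0983]
eef_rot: [-3.142, 0.003, -0.002]
force: [-0.6, 0.5, -1.0]
grip_width: 0.0539
grip_force: 8.0
```

```bash
python3 go.py .4574 .0272 .0565
```

```text
8.7 [0.4562 0.0261 0.0983] [-3.1415e+00  3.0000e-03 -1.5000e-03] [-0.02  0.25  1.9  -0.    0.99  1.55] 0.0539
[ 0.005 -0.004  0.167]
```

Call:
play_rows(
  motion=[
    [[0, 0, 0.05, 0, 0, 0, -0.2], [0, 0, 0.1, 0, 0, 0, -0.2], [0, 0, 0.14, 0, 0, 0, -0.2], [0, 0, 0.165, 0, 0, 0, -0.2], [0, 0, 0.175, 0, 0, 0, -0.2], [0, 0, 0.175, 0, 0, 0, -0.2], [0, 0, 0.175, 0, 0, 0, 0.9], [0, 0, 0.175, 0, 0, 0, 0.9], [0, 0, 0.175, 0, 0, 0, 0.9], [0, 0, 0.12, 0, 0, 0, 0.9]],
  ],
)

```text
time_s: 9.7
ee_pos: [0.4564, 0.027, 0.0688]
eef_rot: [-3.142, 0.002, 0.0]
force: [-0.1, 0.2, -0.5]
grip_width: 0.0823
grip_force: 0.0
```

Call:
play_rows(
  motion=[
    [[0, 0, -0.15, 0, 0, 0, 0.9], [0, 0, -0.35, 0, 0, 0, 0.9], [-0.1, -0.15, -0.4, 0, 0, 0, 1], [-0.1, -0.35, -0.4, 0, 0, 0, 1], [-0.1, -0.55, -0.4, 0, 0, 0, 1], [-0.1, -0.75, -0.4, 0, 0, 0, 1], [-0.1, -0.9, -0.4, 0, 0, 0, 1], [-0.1, -1, -0.4, 0, 0, 0, 1], [-0.1, -1, -0.4, 0, 0, 0, 1]],
  ],
)

```text
time_s: 10.6
ee_pos: [0.4317, 0.2794, 0.1695]
eef_rot: [-3.141, 0.0, 0.003]
force: [-0.3, -0.3, 0.8]
grip_width: 0.0942
grip_force: 0.0
```

```bash
python3 - <<'E'
from meas import *
for n in('scene','top'): rims(camera(n))
E
python3 go.py .4347 .3438 .14
```

```text
red px [222. 206.] 503 xy 0.6498 -0.2318 R 0.0287 ztop 0.0654
red px [319. 217.] 564 xy 0.4533 -0.0695 R 0.0301 ztop 0.0716
red px [339. 242.] 633 xy 0.4568 0.0296 R 0.0276 ztop 0.0713
red px [262. 274.] 718 xy 0.6536 0.0351 R 0.0285 ztop 0.0716
red px [485. 322.] 295 xy 0.2944 0.3567 R 0.0453 ztop 0.0174
red px [429. 338.] 832 xy 0.4352 0.3436 R 0.0283 ztop 0.0665
red px [301. 348.] 817 xy 0.6659 0.2443 R 0.0279 ztop 0.0665
red px [377. 369.] 865 xy 0.5627 0.3539 R 0.0282 ztop 0.0659
red px [257. 429.] 936 xy 0.7998 0.3339 R 0.0388 ztop 0.0842
red px [209. 136.] 266 xy 0.7893 0.3252 R 0.0379 ztop 0.0845
red px [238. 180.] 344 xy 0.6654 0.2446 R 0.0267 ztop 0.0684
red px [332. 184.] 475 xy 0.653 0.0344 R 0.0275 ztop 0.0742
red px [451. 186.] 429 xy 0.6498 -0.2332 R 0.0274 ztop 0.0682
red px [190. 227.] 326 xy 0.561 0.3531 R 0.0272 ztop 0.0686
red px [337. 273.] 439 xy 0.4565 0.0286 R 0.0264 ztop 0.0744
red px [383. 274.] 478 xy 0.454 -0.0727 R 0.0271 ztop 0.0745
red px [449. 311.] 282 xy 0.3694 -0.2327 R 0.0599 ztop 0.025
10.7 [0.4319 0.277  0.1695] [3.1413e+00 3.0000e-04 1.2000e-03] [ 0.5   0.27  1.69 -0.    1.18  2.07] 0.0936
[ 0.011 -0.267  0.118]
```

Call:
play_rows(
  motion=[
    [[0.011, -0.12, 0, 0, 0, 0, 1], [0.011, -0.23, 0.05, 0, 0, 0, 1], [0.011, -0.267, 0.12, 0, 0, 0, 1], [0.011, -0.267, 0.25, 0, 0, 0, 1], [0.011, -0.267, 0.37, 0, 0, 0, 1], [0.011, -0.267, 0.45, 0, 0, 0, 1], [0.011, -0.267, 0.478, 0, 0, 0, 1], [0.011, -0.267, 0.478, 0, 0, 0, 0.2], [0.011, -0.267, 0.478, 0, 0, 0, -0.1], [0.011, -0.267, 0.478, 0, 0, 0, -0.1]],
  ],
  grip_force=8,
)

```text
time_s: 11.7
ee_pos: [0.4355, 0.3439, 0.0515]
eef_rot: [-3.14, -0.002, -0.0]
force: [0.9, -0.1, 0.4]
grip_width: 0.0735
grip_force: 0.0
```

Call:
play_rows(
  motion=[
    [[0, 0, 0, 0, 0, 0, -0.1], [0, 0, 0, 0, 0, 0, -0.2], [0, 0, 0, 0, 0, 0, -0.2]],
  ],
)

```text
time_s: 12.0
ee_pos: [0.435, 0.3439, 0.0506]
eef_rot: [-3.141, -0.0, 0.0]
force: [0.1, -0.7, 4.0]
grip_width: 0.0537
grip_force: 8.0
```

Call:
play_rows(
  motion=[
    [[0, 0, -0.08, 0, 0, 0, -0.2], [0, 0.02, -0.2, 0, 0, 0, -0.2], [0, 0.12, -0.32, 0, 0, 0, -0.2], [0, 0.26, -0.4, 0, 0, 0, -0.2], [0, 0.41, -0.4, 0, 0, 0, -0.2], [0, 0.56, -0.4, 0, 0, 0, -0.2], [0.03, 0.7, -0.4, 0, 0, 0, -0.2], [0.14, 0.82, -0.4, 0, 0, 0, -0.2], [0.26, 0.92, -0.4, 0, 0, 0, -0.2], [0.38, 1, -0.4, 0, 0, 0, -0.2]],
  ],
)

```text
time_s: 13.0
ee_pos: [0.5309, 0.0922, 0.1504]
eef_rot: [-3.142, -0.0, -0.0]
force: [-0.9, 0.7, -0.7]
grip_width: 0.0539
grip_force: 8.0
```

Call:
play_rows(
  motion=[
    [[0.07, 0.1, 0, 0, 0, 0, -0.2], [0.11, 0.2, 0, 0, 0, 0, -0.2], [0.11, 0.262, 0.05, 0, 0, 0, -0.2], [0.11, 0.262, 0.15, 0, 0, 0, -0.2], [0.11, 0.262, 0.25, 0, 0, 0, -0.2], [0.11, 0.262, 0.32, 0, 0, 0, -0.2], [0.11, 0.262, 0.36, 0, 0, 0, -0.2], [0.11, 0.262, 0.372, 0, 0, 0, -0.2], [0.11, 0.262, 0.372, 0, 0, 0, -0.2]],
  ],
)

```text
time_s: 13.9
ee_pos: [0.5572, 0.0285, 0.0572]
eef_rot: [-3.142, 0.0, 0.0]
force: [1.1, -1.0, -1.2]
grip_width: 0.0539
grip_force: 8.0
```

Call:
play_rows(
  motion=[
    [[0, 0, 0.003, 0, 0, 0, -0.2], [0, 0, 0.003, 0, 0, 0, 0.9], [0, 0, 0.003, 0, 0, 0, 0.9], [0, 0, 0.003, 0, 0, 0, 0.9], [0, 0, -0.04, 0, 0, 0, 0.9], [0, 0, -0.2, 0, 0, 0, 0.9], [0, 0, -0.4, 0, 0, 0, 0.9], [0, -0.1, -0.52, 0, 0, 0, 1], [0, -0.3, -0.52, 0, 0, 0, 1], [0, -0.5, -0.52, 0, 0, 0, 1]],
  ],
)

```text
time_s: 14.9
ee_pos: [0.5577, 0.1544, 0.1895]
eef_rot: [-3.141, -0.003, -0.002]
force: [1.0, -0.1, -0.4]
grip_width: 0.0938
grip_force: 0.0
```

Call:
play_rows(
  motion=[
    [[0, -0.2, 0, 0, 0, 0, 1], [0, -0.4, 0, 0, 0, 0, 1], [0, -0.6, 0, 0, 0, 0, 1], [0, -0.72, 0, 0, 0, 0, 1], [0, -0.75, 0, 0, 0, 0, 1], [0, -0.75, 0, 0, 0, 0, 1]],
  ],
)

```text
time_s: 15.5
ee_pos: [0.5571, 0.3413, 0.1875]
eef_rot: [3.142, -0.0, 0.002]
force: [1.2, -0.7, 0.8]
grip_width: 0.0943
grip_force: 0.0
```

```bash
python3 - <<'E'
from meas import *
for n in('scene','top'): rims(camera(n))
E
python3 go.py .562 .353 .05
```

```text
red px [222. 206.] 499 xy 0.6507 -0.2323 R 0.029 ztop 0.0656
red px [319. 217.] 566 xy 0.4543 -0.0716 R 0.0289 ztop 0.0712
red px [337. 242.] 533 xy 0.4564 0.0294 R 0.029 ztop 0.0711
red px [301. 257.] 670 xy 0.5558 0.0309 R 0.0284 ztop 0.0716
red px [262. 273.] 714 xy 0.6534 0.0364 R 0.0292 ztop 0.0713
red px [484. 322.] 300 xy 0.2949 0.3554 R 0.0447 ztop 0.0173
red px [301. 348.] 823 xy 0.6662 0.2456 R 0.0277 ztop 0.0664
red px [377. 369.] 860 xy 0.5633 0.3543 R 0.0279 ztop 0.0664
red px [257. 430.] 947 xy 0.8005 0.3348 R 0.0391 ztop 0.0841
red px [208. 136.] 283 xy 0.7872 0.323 R 0.037 ztop 0.0845
red px [238. 181.] 340 xy 0.6658 0.245 R 0.0274 ztop 0.0681
red px [332. 185.] 482 xy 0.6535 0.0347 R 0.0277 ztop 0.0736
red px [451. 186.] 432 xy 0.6499 -0.2326 R 0.0278 ztop 0.0681
red px [335. 228.] 447 xy 0.5561 0.0297 R 0.0265 ztop 0.0738
red px [191. 236.] 85 xy 0.5441 0.3489 R 0.0172 ztop 0.0691
red px [337. 274.] 450 xy 0.4564 0.0284 R 0.0263 ztop 0.0741
red px [383. 274.] 479 xy 0.4541 -0.0726 R 0.0269 ztop 0.074
red px [447. 311.] 327 xy 0.3708 -0.233 R 0.0601 ztop 0.0246
15.6 [0.5576 0.3396 0.1876] [ 3.1415e+00 -2.0000e-04 -6.0000e-04] [ 0.49  0.56  1.24 -0.    1.34  2.06] 0.0943
[ 0.017 -0.054  0.55 ]
```

Call:
play_rows(
  motion=[
    [[0.017, -0.054, 0.1, 0, 0, 0, 1], [0.017, -0.054, 0.25, 0, 0, 0, 1], [0.017, -0.054, 0.4, 0, 0, 0, 1], [0.017, -0.054, 0.5, 0, 0, 0, 1], [0.017, -0.054, 0.55, 0, 0, 0, 1], [0.017, -0.054, 0.55, 0, 0, 0, 0.2], [0.017, -0.054, 0.55, 0, 0, 0, -0.1], [0.017, -0.054, 0.55, 0, 0, 0, -0.1], [0.017, -0.054, 0.55, 0, 0, 0, -0.1], [0.017, -0.054, 0.55, 0, 0, 0, -0.2]],
  ],
  grip_force=8,
)

```text
time_s: 16.6
ee_pos: [0.5619, 0.3544, 0.0505]
eef_rot: [-3.141, -0.001, 0.0]
force: [-0.1, -3.1, 2.1]
grip_width: 0.0574
grip_force: 1.1
```

Call:
play_rows(
  motion=[
    [[0, 0, 0, 0, 0, 0, -0.2], [0, 0, 0, 0, 0, 0, -0.2], [0, 0, -0.08, 0, 0, 0, -0.2], [0, 0, -0.2, 0, 0, 0, -0.2], [0, 0, -0.35, 0, 0, 0, -0.2], [0, 0, -0.48, 0, 0, 0, -0.2], [0, 0.08, -0.56, 0, 0, 0, -0.2], [0, 0.2, -0.6, 0, 0, 0, -0.2], [0, 0.35, -0.6, 0, 0, 0, -0.2], [0, 0.5, -0.6, 0, 0, 0, -0.2]],
  ],
)

```text
time_s: 17.6
ee_pos: [0.5613, 0.2283, 0.1997]
eef_rot: [-3.141, -0.0, 0.001]
force: [1.4, -1.2, -1.9]
grip_width: 0.0539
grip_force: 8.0
```

Call:
play_rows(
  motion=[
    [[0, 0.15, 0, 0, 0, 0, -0.2], [0, 0.3, 0, 0, 0, 0, -0.2], [0, 0.45, 0, 0, 0, 0, -0.2], [0, 0.6, 0, 0, 0, 0, -0.2], [0, 0.75, 0, 0, 0, 0, -0.2], [0, 0.9, 0, 0, 0, 0, -0.2], [0, 1, 0, 0, 0, 0, -0.2], [0, 1, 0, 0, 0, 0, -0.2]],
  ],
)

```text
time_s: 18.4
ee_pos: [0.5615, -0.0232, 0.1995]
eef_rot: [3.141, 0.0, -0.003]
force: [0.0, 0.6, -1.6]
grip_width: 0.0537
grip_force: 8.0
```

```bash
python3 go.py .5586 -.0716 .0565
```

```text
18.4 [ 0.5615 -0.0232  0.1995] [ 3.1414e+00  4.0000e-04 -2.8000e-03] [-0.11  0.35  1.52 -0.    1.28  1.47] 0.0537
[-0.011  0.193  0.572]
```

Call:
play_rows(
  motion=[
    [[-0.011, 0.1, 0.05, 0, 0, 0, -0.2], [-0.011, 0.2, 0.12, 0, 0, 0, -0.2], [-0.011, 0.2, 0.25, 0, 0, 0, -0.2], [-0.011, 0.2, 0.38, 0, 0, 0, -0.2], [-0.011, 0.2, 0.48, 0, 0, 0, -0.2], [-0.011, 0.2, 0.54, 0, 0, 0, -0.2], [-0.011, 0.2, 0.565, 0, 0, 0, -0.2], [-0.011, 0.2, 0.57, 0, 0, 0, -0.2], [-0.011, 0.2, 0.57, 0, 0, 0, -0.2]],
  ],
)

```text
time_s: 19.3
ee_pos: [0.5595, -0.0706, 0.0581]
eef_rot: [3.141, -0.001, 0.0]
force: [0.3, -0.1, -0.6]
grip_width: 0.0539
grip_force: 8.0
```

Call:
play_rows(
  motion=[
    [[0, 0, 0.005, 0, 0, 0, -0.2], [0, 0, 0.006, 0, 0, 0, -0.2], [0, 0, 0.006, 0, 0, 0, 0.9], [0, 0, 0.006, 0, 0, 0, 0.9], [0, 0, 0.006, 0, 0, 0, 0.9], [0, 0, -0.04, 0, 0, 0, 0.9], [0, 0, -0.2, 0, 0, 0, 0.9], [0, 0, -0.4, 0, 0, 0, 0.9], [0.1, 0.2, -0.45, 0, 0, 0, 1], [0.2, 0.38, -0.45, 0, 0, 0, 1]],
  ],
)

```text
time_s: 20.3
ee_pos: [0.6063, -0.1589, 0.1742]
eef_rot: [3.14, -0.006, 0.002]
force: [0.3, 0.0, 0.3]
grip_width: 0.0938
grip_force: 0.0
```

Call:
play_rows(
  motion=[
    [[0.1, 0.15, 0, 0, 0, 0, 1], [0.16, 0.268, 0, 0, 0, 0, 1], [0.16, 0.268, 0, 0, 0, 0, 1], [0.16, 0.268, 0, 0, 0, 0, 1]],
  ],
)

```text
time_s: 20.7
ee_pos: [0.6447, -0.2252, 0.1696]
eef_rot: [-3.141, 0.0, -0.0]
force: [0.2, 0.9, -0.5]
grip_width: 0.094
grip_force: 0.0
```

```bash
python3 - <<'E'
from meas import *
for n in('scene','top'): rims(camera(n))
E
python3 go.py .650 -.2325 .05
```

```text
red px [222. 206.] 509 xy 0.6495 -0.2322 R 0.0277 ztop 0.0658
red px [319. 217.] 565 xy 0.4542 -0.0714 R 0.0286 ztop 0.0712
red px [292. 245.] 1260 xy 0.5575 -0.0187 R 0.0772 ztop 0.0715
red px [339. 242.] 631 xy 0.4567 0.0286 R 0.0289 ztop 0.0716
red px [262. 274.] 718 xy 0.6535 0.036 R 0.028 ztop 0.0715
red px [485. 322.] 305 xy 0.2937 0.3563 R 0.0452 ztop 0.0175
red px [290. 358.] 836 xy 0.6939 0.2557 R 0.0276 ztop 0.0666
red px [257. 430.] 934 xy 0.7995 0.3346 R 0.0392 ztop 0.0844
red px [208. 137.] 300 xy 0.78 0.325 R 0.0347 ztop 0.0843
red px [234. 169.] 352 xy 0.6931 0.2535 R 0.0275 ztop 0.0682
red px [332. 184.] 482 xy 0.6529 0.035 R 0.0272 ztop 0.0737
red px [447. 190.] 232 xy 0.6398 -0.2247 R 0.0229 ztop 0.0676
red px [335. 228.] 459 xy 0.5563 0.0297 R 0.0265 ztop 0.074
red px [381. 226.] 469 xy 0.5602 -0.0693 R 0.0269 ztop 0.0736
red px [337. 274.] 448 xy 0.4566 0.0285 R 0.0264 ztop 0.074
red px [384. 274.] 484 xy 0.4549 -0.0727 R 0.0269 ztop 0.074
red px [191. 348.] 425 xy 0.2936 0.3551 R 0.0443 ztop 0.019
20.8 [ 0.6447 -0.2241  0.1701] [-3.1415e+00 -2.0000e-04  1.1000e-03] [-0.39  0.64  1.15  0.    1.35  1.18] 0.0945
[0.021 0.034 0.48 ]
```

The pot that got knocked aside is the spare, now at (0.693, 0.254) and still standing. I'll go on with the pot I'm over, at (0.650, -0.2325).

Call:
play_rows(
  motion=[
    [[0.021, 0.032, 0.1, 0, 0, 0, 1], [0.021, 0.032, 0.24, 0, 0, 0, 1], [0.021, 0.032, 0.36, 0, 0, 0, 1], [0.021, 0.032, 0.45, 0, 0, 0, 1], [0.021, 0.032, 0.48, 0, 0, 0, 1], [0.021, 0.032, 0.48, 0, 0, 0, 0.2], [0.021, 0.032, 0.48, 0, 0, 0, -0.1], [0.021, 0.032, 0.48, 0, 0, 0, -0.1], [0.021, 0.032, 0.48, 0, 0, 0, -0.2], [0.021, 0.032, 0.48, 0, 0, 0, -0.2]],
  ],
  grip_force=8,
)

```text
time_s: 21.8
ee_pos: [0.6503, -0.2332, 0.0502]
eef_rot: [3.141, -0.001, 0.0]
force: [0.1, -0.1, -0.3]
grip_width: 0.0571
grip_force: 0.0
```

Call:
play_rows(
  motion=[
    [[0, 0, 0, 0, 0, 0, -0.2], [0, 0, 0, 0, 0, 0, -0.2]],
  ],
)

```text
time_s: 22.0
ee_pos: [0.6503, -0.2333, 0.05]
eef_rot: [3.141, -0.001, 0.0]
force: [-0.9, -0.4, 4.0]
grip_width: 0.0539
grip_force: 8.0
```

Call:
play_rows(
  motion=[
    [[0, 0, -0.06, 0, 0, 0, -0.2], [0, -0.02, -0.17, 0, 0, 0, -0.2], [0.01, -0.1, -0.27, 0, 0, 0, -0.2], [0.02, -0.22, -0.32, 0, 0, 0, -0.2], [0.03, -0.36, -0.32, 0, 0, 0, -0.2], [0.033, -0.5, -0.32, 0, 0, 0, -0.2], [0.033, -0.6, -0.3, 0, 0, 0, -0.2], [0.033, -0.652, -0.25, 0, 0, 0, -0.2], [0.033, -0.652, -0.2, 0, 0, 0, -0.2], [0.033, -0.652, -0.2, 0, 0, 0, -0.2]],
  ],
)

```text
time_s: 23.0
ee_pos: [0.6573, -0.0708, 0.097]
eef_rot: [-3.141, 0.004, -0.0]
force: [0.3, -0.3, -0.6]
grip_width: 0.054
grip_force: 8.0
```

Call:
play_rows(
  motion=[
    [[0, 0, 0.05, 0, 0, 0, -0.2], [0, 0, 0.1, 0, 0, 0, -0.2], [0, 0, 0.14, 0, 0, 0, -0.2], [0, 0, 0.165, 0, 0, 0, -0.2], [0, 0, 0.173, 0, 0, 0, -0.2], [0, 0, 0.173, 0, 0, 0, -0.2], [0, 0, 0.173, 0, 0, 0, -0.2]],
  ],
)

```text
time_s: 23.7
ee_pos: [0.6585, -0.0701, 0.0564]
eef_rot: [3.142, -0.0, 0.0]
force: [-0.6, 0.3, -0.8]
grip_width: 0.0539
grip_force: 8.0
```

Call:
play_rows(
  motion=[
    [[0, 0, 0, 0, 0, 0, 0.9], [0, 0, 0, 0, 0, 0, 0.9], [0, 0, 0, 0, 0, 0, 0.9], [0, 0, -0.04, 0, 0, 0, 0.9], [0, 0, -0.2, 0, 0, 0, 0.9], [0, 0, -0.4, 0, 0, 0, 0.9], [-0.1, 0.1, -0.55, 0, 0, 0, 0], [-0.25, 0.25, -0.55, 0, 0, 0, -1], [-0.4, 0.4, -0.55, 0, 0, 0, -1], [-0.5, 0.5, -0.55, 0, 0, 0, -1]],
  ],
  grip_force=20,
)

```text
time_s: 24.7
ee_pos: [0.5317, -0.1964, 0.1949]
eef_rot: [3.141, -0.001, 0.0]
force: [0.6, -1.2, 0.4]
grip_width: 0.0605
grip_force: 0.0
```

Call:
play_rows(
  motion=[
    [[-0.1, 0.14, 0, 0, 0, -0.02, -1], [-0.2, 0.28, 0, 0, 0, -0.038, -1], [-0.3, 0.42, 0, 0, 0, -0.038, -1], [-0.4, 0.56, 0, 0, 0, -0.038, -1], [-0.5, 0.7, 0, 0, 0, -0.038, -1], [-0.52, 0.84, 0, 0, 0, -0.038, -1], [-0.52, 0.84, 0, 0, 0, -0.038, -1], [-0.52, 0.84, 0, 0, 0, -0.038, -1]],
  ],
)

```text
time_s: 25.5
ee_pos: [0.4032, -0.4054, 0.1941]
eef_rot: [3.141, -0.0, 0.238]
force: [0.2, 0.8, 0.0]
grip_width: 0.0007
grip_force: 0.0
```

```bash
python3 - <<'E'
from meas import *
for n in('scene','top'):
    c=camera(n); save(c,'f_'+n); rims(c); P=cloud(c)
    for nm,(x,y,lo,hi,r) in dict(jar=(.549,.233,.08,.1,.05),post=(.42,-.356,.1,.116,.03)).items():
        m=(P[...,2]>lo)&(P[...,2]<hi)&(np.hypot(P[...,0]-x,P[...,1]-y)<r)
        if m.any(): print(nm,m.sum(),cv2.minEnclosingCircle(P[m][:,:2].astype(np.float32)))
E
cat > lev.py <<'E'
import numpy as np
from scipy.spatial.transform import Rotation as R
from station import get_obs
H=np.array([.5155,-.333]); f0=np.arctan2(-.0235,-.096)
o=get_obs(); r=R.from_euler('xyz',o['eef_rot']); print(o['ee_pos'].round(4),o['eef_rot'].round(3),o['qpos'].round(2),o['grip_width'].round(4))
def row(th,d,z):
    f=f0-th; p=H+.1*np.array([np.cos(f),np.sin(f)])-d*np.array([np.sin(f),-np.cos(f)])
    s=r.inv().apply(np.r_[p,z]-o['ee_pos'])/.25
    t=(r.inv()*R.from_euler('xyz',[np.pi,0,.24-th])).as_rotvec()/(2*np.pi)
    print(th,d,z,s.round(3),t.round(4))
E
python3 - <<'E'
from lev import *
row(0,.045,.2);row(0,.045,.107)
E
```

```text
red px [319. 217.] 561 xy 0.4526 -0.0716 R 0.0289 ztop 0.0717
red px [292. 245.] 1265 xy 0.5629 -0.0179 R 0.078 ztop 0.0714
red px [339. 242.] 635 xy 0.4565 0.0281 R 0.0297 ztop 0.0712
red px [253. 260.] 1356 xy 0.655 -0.0171 R 0.0798 ztop 0.0714
red px [485. 322.] 300 xy 0.2945 0.3555 R 0.0446 ztop 0.0173
red px [290. 358.] 834 xy 0.694 0.256 R 0.0273 ztop 0.0666
red px [257. 430.] 948 xy 0.8007 0.3354 R 0.0387 ztop 0.0845
jar 675 ((0.5494415163993835, 0.23372147977352142), 0.03267231956124306)
post 45 ((0.41753965616226196, -0.35759979486465454), 0.012468739412724972)
red px [208. 137.] 222 xy 0.785 0.322 R 0.0362 ztop 0.0841
red px [234. 168.] 331 xy 0.6933 0.2533 R 0.0274 ztop 0.0685
red px [379. 183.] 496 xy 0.657 -0.0686 R 0.0276 ztop 0.0734
red px [332. 184.] 458 xy 0.653 0.0345 R 0.0275 ztop 0.0743
red px [335. 228.] 435 xy 0.5563 0.0295 R 0.0264 ztop 0.0739
red px [381. 226.] 466 xy 0.5599 -0.0689 R 0.0267 ztop 0.0742
red px [337. 274.] 450 xy 0.4566 0.0284 R 0.0264 ztop 0.0738
red px [384. 274.] 471 xy 0.454 -0.0728 R 0.0272 ztop 0.0739
red px [446. 312.] 208 xy 0.3673 -0.2271 R 0.0512 ztop 0.025
red px [191. 348.] 443 xy 0.2944 0.355 R 0.0443 ztop 0.0188
jar 631 ((0.5495149493217468, 0.23211026191711426), 0.030790017917752266)
post 94 ((0.4206429123878479, -0.35725000500679016), 0.011330677196383476)Traceback (most recent call last):
  File "<stdin>", line 1, in <module>
  File "lev.py", line 5, in <module>
    o=get_obs(); r=R.from_euler('xyz',o['eef_rot']); print(o['ee_pos'].round(4),o['eef_rot'].round(3),o['qpos'].round(2),o['grip_width'].round(4))
                                                                                                                         ^^^^^^^^^^^^^^^^^^^^^
AttributeError: 'float' object has no attribute 'round'
```

View pics/f_scene.png

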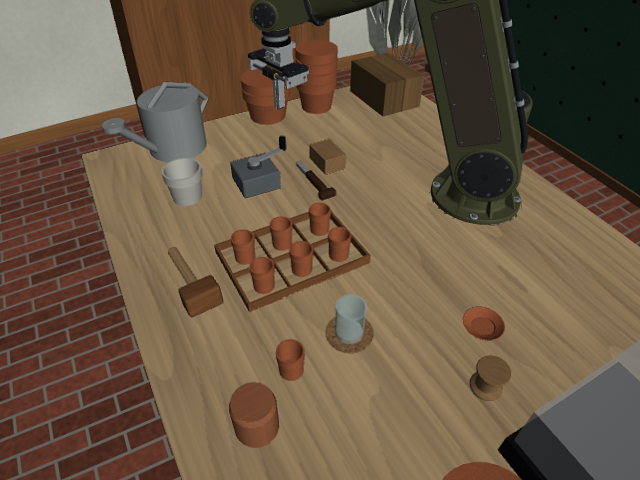

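The scene shows all six places holding upright pots, around (245-340, 215-275). The jar stands on the mat at (350,320) and the spare pot is upright at (290,358). The closed gripper hovers near the lever post at (282,143).

```bash
sed -i "s/o\['grip_width'\].round(4)/o['grip_width']/" lev.py
python3 - <<'E'
from lev import *
row(0,.048,.2);row(0,.048,.107)
E
```

```text
[ 0.4038 -0.4044  0.1941] [ 3.141 -0.     0.24 ] [-0.85  0.37  1.5   0.    1.27  0.48] 0.0007540486750574396
0 0.048 0.2 [ 0.102  0.021 -0.024] [ 0. -0. -0.]
0 0.048 0.107 [0.102 0.021 0.348] [ 0. -0. -0.]
```

Call:
play_rows(
  motion=[
    [[0.1, 0.02, 0, 0, 0, 0, -1], [0.1, 0.02, 0.12, 0, 0, 0, -1], [0.1, 0.02, 0.24, 0, 0, 0, -1], [0.1, 0.02, 0.32, 0, 0, 0, -1], [0.1, 0.02, 0.348, 0, 0, 0, -1], [0.1, 0.02, 0.348, 0, 0, 0, -1], [0.1, 0.02, 0.348, 0, 0, 0, -1]],
  ],
)

```text
time_s: 26.3
ee_pos: [0.4295, -0.4042, 0.1081]
eef_rot: [3.14, -0.001, 0.24]
force: [0.3, -0.1, -0.7]
grip_width: 0.0002
grip_force: 0.0
```

Run:
```python
from lev import *
row(0,.023,.107)
for t in np.arange(.15,1.27,.15): row(round(t,2),.0225,.107)
row(1.15,.0225,.107); row(1.25,.0225,.107)
```

```text
[ 0.4295 -0.4042  0.1081] [ 3.14e+00 -1.00e-03  2.40e-01] [-0.82  0.5   1.52  0.    1.11  0.51] 0.0002494021072632553
0 0.023 0.107 [ 0.002 -0.103  0.004] [ 0.0002 -0.0001 -0.0001]
0.15 0.0225 0.107 [-0.007 -0.165  0.004] [ 0.0002 -0.0002  0.0238]
0.3 0.0225 0.107 [-0.007 -0.227  0.004] [ 0.0002 -0.0002  0.0477]
0.45 0.0225 0.107 [ 0.002 -0.288  0.004] [ 0.0002 -0.0002  0.0716]
0.6 0.0225 0.107 [ 0.021 -0.346  0.004] [ 0.0002 -0.0002  0.0954]
0.75 0.0225 0.107 [ 0.048 -0.402  0.004] [ 0.0002 -0.0002  0.1193]
0.9 0.0225 0.107 [ 0.083 -0.452  0.004] [ 0.0002 -0.0002  0.1432]
1.05 0.0225 0.107 [ 0.125 -0.497  0.004] [ 1.00e-04 -2.00e-04  1.67e-01]
1.2 0.0225 0.107 [ 0.173 -0.535  0.004] [ 1.000e-04 -3.000e-04  1.909e-01]
1.15 0.0225 0.107 [ 0.156 -0.523  0.004] [ 1.00e-04 -3.00e-04  1.83e-01]
1.25 0.0225 0.107 [ 0.19  -0.546  0.004] [ 1.000e-04 -3.000e-04  1.989e-01]
```

Call:
play_rows(
  motion=[
    [[0, -0.06, 0, 0, 0, 0, -1], [0.002, -0.103, 0, 0, 0, 0, -1], [-0.007, -0.165, 0, 0, 0, 0.024, -1], [-0.007, -0.227, 0, 0, 0, 0.047, -1], [0.002, -0.288, 0, 0, 0, 0.07, -1], [0.021, -0.346, 0, 0, 0, 0.093, -1], [0.048, -0.402, 0, 0, 0, 0.116, -1], [0.083, -0.452, 0, 0, 0, 0.139, -1], [0.125, -0.497, 0, 0, 0, 0.162, -1], [0.125, -0.497, 0, 0, 0, 0.167, -1]],
  ],
)

```text
time_s: 27.3
ee_pos: [0.4305, -0.275, 0.1078]
eef_rot: [3.141, -0.002, -0.814]
force: [-3.6, -0.8, 2.4]
grip_width: 0.0002
grip_force: 1.9
```

Run:
```python
from lev import *
print(o['force'].round(1))
c=__import__('station').camera('scene'); import cv2; cv2.imwrite('pics/lv.png',cv2.resize(c['frame'][60:240,170:410],None,fx=3,fy=3)[...,::-1])
row(1.15,.0225,.107); row(1.2,.0225,.107);row(1.25,.0225,.107)
```

```text
[ 0.4305 -0.275   0.1078] [ 3.141e+00 -2.000e-03 -8.140e-01] [-0.64  0.34  1.75 -0.    1.04  1.75] 0.00024562483344191645
[-3.6 -0.8  2.4]
1.15 0.0225 0.107 [-0.005 -0.037  0.003] [ 0.     -0.0002  0.0152]
1.2 0.0225 0.107 [-0.007 -0.057  0.003] [ 0.     -0.0002  0.0232]
1.25 0.0225 0.107 [-0.008 -0.078  0.003] [ 0.     -0.0002  0.0311]
```

View pics/lv.png

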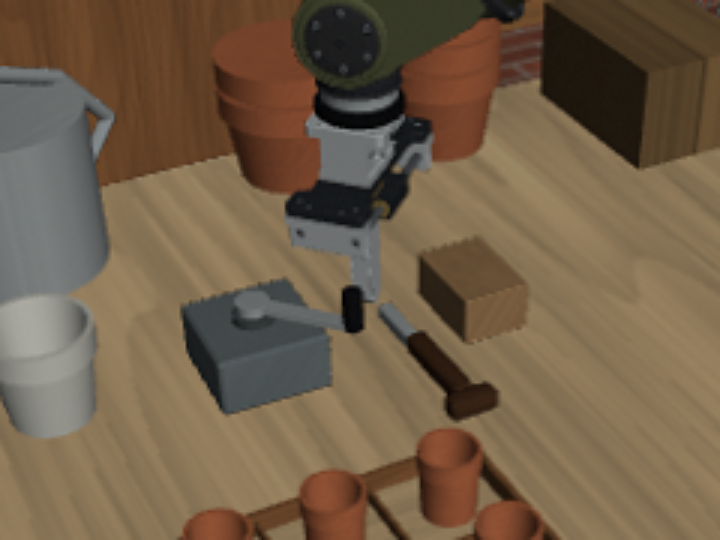

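The post, at (352,308) in the crop, rests against the finger and has swung most of the way. I'll continue in small steps and watch the force.

Call:
play_rows(
  motion=[
    [[-0.003, -0.02, 0, 0, 0, 0.008, -1], [-0.005, -0.037, 0, 0, 0, 0.015, -1], [-0.007, -0.05, 0, 0, 0, 0.02, -1], [-0.007, -0.057, 0, 0, 0, 0.023, -1], [-0.007, -0.057, 0, 0, 0, 0.023, -1]],
  ],
)

```text
time_s: 27.85
ee_pos: [0.439, -0.265, 0.1073]
eef_rot: [3.142, -0.001, -0.954]
force: [-3.8, -1.3, 3.4]
grip_width: 0.0004
grip_force: 2.0
```

Call:
play_rows(
  motion=[
    [[0, -0.006, 0, 0, 0, 0, -1], [0, -0.012, 0, 0, 0, 0, -1], [0, -0.012, 0, 0, 0, 0, -1]],
  ],
)

```text
time_s: 28.15
ee_pos: [0.4414, -0.2633, 0.1069]
eef_rot: [3.141, -0.0, -0.954]
force: [-5.5, -1.3, 5.0]
grip_width: 0.0004
grip_force: 2.8
```

Call:
play_rows(
  motion=[
    [[0, -0.006, 0, 0, 0, 0, -1], [0, -0.006, 0, 0, 0, 0, -1]],
  ],
)

```text
time_s: 28.35
ee_pos: [0.442, -0.2628, 0.1068]
eef_rot: [3.14, 0.0, -0.954]
force: [-11.6, -4.6, 6.5]
grip_width: 0.0001
grip_force: 6.1
```

The force has jumped to 12 N, so the lever is at its stop. I'll take one more small push, then ease off and lift away.

Call:
play_rows(
  motion=[
    [[0, -0.004, 0, 0, 0, 0, -1], [0, 0.01, 0, 0, 0, 0, -1], [0, 0.02, -0.1, 0, 0, 0, -1], [0, 0.02, -0.25, 0, 0, 0, -1], [0, 0.02, -0.4, 0, 0, 0, -1], [0, 0.02, -0.4, 0, 0, 0, -1], [-0.2, 0.2, -0.4, 0, 0, 0, -1], [-0.4, 0.3, -0.4, 0, 0, 0, -1], [-0.4, 0.3, -0.4, 0, 0, 0, -1]],
  ],
)

```text
time_s: 29.25
ee_pos: [0.3213, -0.2225, 0.2056]
eef_rot: [-3.141, 0.001, -0.955]
force: [-0.5, 0.4, 0.2]
grip_width: 0.0001
grip_force: 0.0
```

Run:
```python
from meas import *
o=get_obs(); print(o['ee_pos'],o['force'])
for n in('scene','top'):
    c=camera(n); save(c,'e_'+n); rims(c); P=cloud(c)
    for nm,(x,y,lo,hi,r) in dict(jar=(.549,.233,.08,.1,.05),post=(.46,-.3,.1,.116,.09)).items():
        m=(P[...,2]>lo)&(P[...,2]<hi)&(np.hypot(P[...,0]-x,P[...,1]-y)<r)
        if m.any(): print(nm,m.sum(),cv2.minEnclosingCircle(P[m][:,:2].astype(np.float32)))
```

```text
[ 0.32126242 -0.22249315  0.20560733] [-0.48824613  0.36525183  0.23793696]
red px [319. 217.] 568 xy 0.4543 -0.0706 R 0.0283 ztop 0.0711
red px [292. 245.] 1260 xy 0.5587 -0.0187 R 0.0775 ztop 0.0718
red px [339. 242.] 637 xy 0.4572 0.029 R 0.0289 ztop 0.0715
red px [253. 260.] 1357 xy 0.658 -0.0155 R 0.0794 ztop 0.0714
red px [476. 314.] 163 xy 0.2947 0.352 R 0.0446 ztop 0.0175
red px [496. 331.] 125 xy 0.2927 0.3696 R 0.0409 ztop 0.0183
red px [290. 358.] 839 xy 0.6938 0.2557 R 0.0269 ztop 0.0663
red px [257. 430.] 930 xy 0.7996 0.3338 R 0.0391 ztop 0.0839
jar 672 ((0.5501482486724854, 0.23413491249084473), 0.03306495398283005)
post 45 ((0.4204900860786438, -0.3561428189277649), 0.012317596934735775)
red px [209. 136.] 286 xy 0.79 0.3249 R 0.0376 ztop 0.0845
red px [234. 169.] 326 xy 0.692 0.2546 R 0.0276 ztop 0.0684
red px [379. 183.] 489 xy 0.6572 -0.0686 R 0.0274 ztop 0.0736
red px [332. 184.] 469 xy 0.6531 0.0354 R 0.0274 ztop 0.0737
red px [380. 226.] 473 xy 0.5605 -0.0691 R 0.0267 ztop 0.0742
red px [335. 228.] 437 xy 0.5558 0.0296 R 0.0268 ztop 0.074
red px [337. 274.] 440 xy 0.4564 0.0284 R 0.0262 ztop 0.0743
red px [384. 274.] 467 xy 0.4548 -0.0729 R 0.027 ztop 0.0738
red px [433. 312.] 119 xy 0.3678 -0.1882 R 0.023 ztop 0.025
red px [454. 311.] 102 xy 0.3761 -0.2374 R 0.032 ztop 0.0243
red px [191. 348.] 411 xy 0.2936 0.3546 R 0.0447 ztop 0.0189
jar 632 ((0.5495359897613525, 0.23231136798858643), 0.030670899897813797)
post 95 ((0.4192477762699127, -0.35742631554603577), 0.011132415384054184)
```

View pics/e_scene.png

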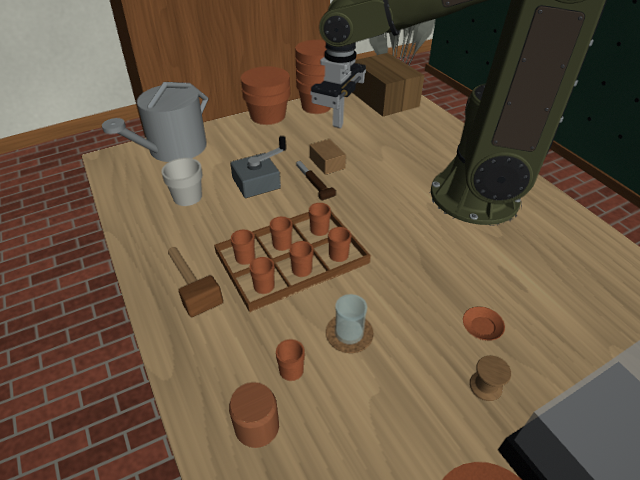

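The lever is back at rest with its post at (0.420, -0.357). All six pots, the jar and the spare are upright, and the arm is clear of everything.

```bash
python3 -c "
from station import workorder
print(workorder.hand_in())"
```

```text
the job is handed in; nothing more can be done
None
```

I handed the job in with all six tray places holding an upright pot, the jar on the mat, the spare pot standing on the ledge and the lever pushed to its stop and sprung back; the hand-in gave no verdict, and I judged the lever's stop from the push force rising to 12 N.

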